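# Park the brass roller at the top of its gutter

### The arm

A 6-joint arm with a two-finger parallel gripper is mounted at the origin on a cart in front of the work surface, level with it; the furniture and walls round the work are solid. World frame = base frame: x ahead of the robot, y to its left, z up, the work surface at z = 0. Lengths are in m, angles in degrees, forces in N, time in s.
With the tool pointing down it reaches from about 0.35 to 0.875 m from the base axis. Payload 15.5 kg.
Tool frame: the origin (TCP) lies at the very end of the fingers, on their centre line; the grasp point (between the pads) lies 19 mm behind it; z points along the fingers, y is the direction in which the jaws open and shut (so a half turn about z gives the same grasp; the last joint's range is limited). The gripper opens to 85 mm and grips with 20 to 120 N. Pads are 22 mm wide; open, the fingers measure 114 mm over their backs; the gripper's body (76 mm by 85 mm) begins 54 mm behind the grasp point. The pads swing forward as they close: fully open they stand 13 mm farther back than shut.
Start: joints at [68.325, 28.281, 77.091, -0, 74.628, -5.472], TCP at [0.174, 0.6, 0.231] pointing down, gripper open.
Joint ranges: [-166.48, 166.48], [-47.26, 123.95], [12.59, 153.08], [-70.14, 250.14], [6.76, 159.57], [-176.63, 176.63]. Speed limits (degrees/s): [108.29, 108.29, 147.25, 172.46, 172.46, 172.46].

### API

Orientations are given as a 3x3 rotation matrix whose columns are the frame's x, y, z axes.
In Python, from cell import * gives the robot as it stands. The module is installed in compiled form; this text tells all that it offers.
- The arm moves only by the tool drive_tool, never from a script. Its argument "moves" is a list that holds one entry, the list of rows, each a list of 5 numbers: the gripper's target within -1 to 1 (shut at 1, half-way at 0, fully open at -1), then the shift along the tool's x, y, z in mm, then the turn about the tool's z in degrees. A call has 1 to 8 rows; each row shifts and turns the commanded pose from where the row before left it, along the tool's axes as they then stand; what a row does not reach is not made up. A row lasts 1/10 s, in which the tool goes at most 50 mm and 8.59 degrees, less where a joint would pass 70% of its speed; a pose out of reach is approached as far as the arm can. A call is refused whole if a number of a shift passes 50 or a number of a turn 8.59, either way. A call with a gripper value outside its range is refused whole. The fingers move at their own pace and stop on an object; the grip force is fixed at half the most. Time passes only in rows, so rows that do not move let the fingers close. It gives the time, the measured TCP pose, the force and the opening at its end, in the units of the state.
- sense(): the state, without advancing time (a new reading comes with each control period).
- camera(name): name is "scene" or "side" or "wrist"; returns the picture (420x560x3 uint8, red, green, blue); there is no depth.
- get_calibration(name): a dict with "fx", "fy", "cx", "cy" (pixels), "k1" (the pictures are not rectified: a ray, as slopes to the right and down, at radius r is drawn at 1 + k1 r^2 times it, then the intrinsics apply), "T" (4x4, takes a point from camera to world coordinates); the wrist camera has in their place "mount" (4x4, takes a point from camera to tool coordinates, whose origin is the TCP and whose axes are the flange's). Camera axes: x right, y up, looking along -z (the intrinsics and any distortion apply to the point x, -y, -z); pixel columns grow to the right and rows downward; lengths in m; the calibration is good to about 2 mm. A picture is of the moment at which its call begins: read the wrist's pose just before it. get_calibration takes no time and is no camera call.
- finish_job(): hands the job in, once; it reports no verdict.
The state is a dict: "t": time; "joints": joint angles; "qvel": joint speeds; "joint_torque": joint torques, N m; "eef_pos": TCP position; "orientation": TCP orientation; "force": force on the tool from outside, world axes, zero at the start; "wrist_torque": the same for the moment, N m; "opening": finger opening in m.
Only numpy, scipy, OpenCV 4.12 (cv2) and the standard library are available. Lean on these libraries where they do the work, as an engineer would, in place of code of your own. Each camera call takes 0.05 s, during which the arm holds its last target.

### The job

With the fingertips, gently push the brass roller up its sloping gutter and over the low steel ridge until it drops in against the stop at the top, where it must stay put without rolling back, and take the hand away. Only push it: never pinch it, pick it up or lift it out of the gutter. Leave the black roller at the bottom of the other gutter, and do not disturb the reels and the bottle beside the rack.

Things in the scene. Friction and masses are not known exactly. Their poses are not given: they have to be found in the camera images.
- gutters: fixed wooden deck, 220 x 152 mm, with two equal gutters side by side, sloping up at 6 degrees. Origin: mid-deck at gutter floor level, 24 mm above the bench. x points up the slope along the gutters, y across to the left, z square to the floor. Gutter centre lines at y = +36 and -36 mm, each 64 mm wide between walls 8 mm thick and 14 mm high (middle wall at y = 0)
- low_sill (a point): middle of the top of the wooden sill that closes both gutters at their low end: 8 mm high, 8 mm thick, at x = -108 to -100 mm of the gutters' frame; it keeps the rollers from rolling out
- ridge (a point): point between the gutters, at the crest of the rounded steel ridges that cross each gutter floor: x = +62 mm, 2 mm high. A roller let go below the ridge rolls back down to the sill; beyond it, it stays in the seat by itself, centre at about x = +75 mm
- top_stop (a point): middle of the upper edge of the face of the dark steel stop at the top end of both gutters: face at x = +100 mm, 32 mm high above the gutter floor
- brass_roller: brass-coloured roller, a cylinder 50 mm in diameter, 58 mm long, about 0.25 kg, lying across one of the gutters (which one varies). Origin: its centre; its y axis is the roller's axis. At rest against the low sill its centre is at about x = -82 mm, z = 25 mm in the gutters' frame. Rolls and slides easily (friction about 0.3 on the gutter); under 8 N pushes it over the ridge
- black_roller: black rubber-coloured roller of the same size and weight, resting against the low sill of the other gutter; origin at its centre
- navy_spool: standing reel of navy-blue thread with dark red flanges, 32 mm wide, 42 mm tall; origin at the centre of its underside. Bystander, loose, to the right of the rack
- beige_spool: standing reel of beige thread with dark red flanges, 34 mm wide, 45 mm tall; origin at the centre of its underside. Bystander, loose, to the right of the rack
- black_bottle: standing black dye bottle with black cap, 34 mm wide, 78 mm tall; origin at the centre of its underside. Bystander, loose, to the right of the rack
Things that resemble listed ones, but are neither listed nor needed, are in the scene too. Several things have the shape of the brass_roller; the one meant has the colours described above.

How it is judged (in metres and radians):
On the way, in this order (a step that is already met when the one before it is completed fails the run):
1. the fingers push the brass roller while it lies in its gutter (contact force between the fingers and brass_roller above 0.1 N and x of brass_roller in the frame of gutters below 0.06 m and z of brass_roller in the frame of gutters below 0.034 m), for 0.06 s.
2. the brass roller is past the ridge (x of brass_roller in the frame of gutters above 0.066 m), for 0.1 s.
At the end, for the whole second after the job is handed in: Brass roller still, in the seat between ridge and stop (centre 69 to 80 mm up the slope from mid-deck, 21 to 27.5 mm above the gutter floor, square within 0.1 rad); black roller within 10 mm of its start; reels and bottle upright (0.2 rad) and within 15 mm of theirs (x of brass_roller in the frame of gutters between 0.069 and 0.08 m and z of brass_roller in the frame of gutters between 0.021 and 0.0275 m and angle between the y axis of brass_roller and the y axis of gutters, either way round below 0.1 rad and linear speed of brass_roller below 0.01 m/s and angular speed of brass_roller below 0.3 rad/s and distance of black_roller from where it was at the start of the episode below 0.01 m and distance of each of navy_spool, beige_spool, black_bottle from where it was at the start of the episode below 0.015 m and angle between each of navy_spool, beige_spool, black_bottle's own z axis and vertical below 0.2 rad); the robot touches nothing.
It fails at once if the brass roller was lifted (its centre more than 34 mm above the gutter floor, i.e. 9 mm clear of it) (z of brass_roller in the frame of gutters above 0.034 m).
It fails at once if the black roller was moved by more than 10 mm (distance of black_roller from where it was at the start of the episode above 0.01 m).
It fails at once if a reel or the bottle was pushed more than 15 mm or tipped (distance of any of navy_spool, beige_spool, black_bottle from where it was at the start of the episode above 0.015 m or angle between any of navy_spool, beige_spool, black_bottle's own z axis and vertical above 0.3 rad).
It fails at once if the brass roller was pinched or pushed hard (fingers on it with over 35 N; a steady push needs under 8 N) (contact force between the fingers and brass_roller above 35 N).
It also fails if it takes over 40 s, if anything falls off the work surface, if the arm or the gripper's body presses on something with over 40 N, if the wrist force passes 120 N, or if a joint passes its speed limit or range.

## Working session

There is one attempt and no reset: what is moved stays moved. The work goes in short steps, Python scripts to look and compute and a tool call to move; the robot and the scene stay as the last step left them, time stands still between calls to the robot, and variables do not carry over. Pictures are saved under pics/ and viewed, and the job is handed in when it is done.

Besides the shell and the picture viewer there is one more tool, called after "Call:" as name([rows], argument=value, ...), one row to a line, values as JSON. drive_tool: Moves the arm, as the interface text tells. Its arguments: {"type":"object","properties":{"moves":{"type":"array"}},"required":["moves"]}

```bash
mkdir -p pics
python3 - <<'E'
from cell import *
import cv2
s=sense();print(s)
for n in("scene","side","wrist"):
    im=camera(n);cv2.imwrite(f"pics/{n}0.png",im[:,:,::-1]);print(n,get_calibration(n))
E
```

```text
{'t': 0.0, 'joints': array([ 6.83258068e+01,  2.83164893e+01,  7.71258983e+01, -2.84322709e-05,
        7.46288593e+01, -5.47126082e+00]), 'qvel': array([-0.15930809,  0.0075069 , -0.01053103, -0.15213931, -0.00449528,
        0.02156517]), 'joint_torque': array([ 1.97754372e-03, -8.82162738e+01, -3.83860624e+01,  1.24177159e-04,
        9.85605555e-03, -4.10107234e-06]), 'eef_pos': array([0.17426208, 0.59984968, 0.23069013]), 'orientation': array([[-9.60279415e-01,  2.79039843e-01, -4.58812710e-04],
       [ 2.79040195e-01,  9.60278727e-01, -1.15575430e-03],
       [ 1.18086586e-04, -1.23787425e-03, -9.99999227e-01]]), 'force': array([ 0.22458958, -0.34499135,  0.27073845]), 'wrist_torque': array([ 0.04455264, -0.01854337,  0.03356637]), 'opening': 0.08549812437512853}
scene {'fx': 453.3595195109597, 'fy': 453.3595195109597, 'cx': 283.6106370156986, 'cy': 217.5301762263513, 'k1': 0.027245425118060683, 'T': array([[-0.71933107,  0.46989935, -0.51162233,  0.1425142 ],
       [-0.69442024, -0.46676434,  0.54764184,  0.32927813],
       [ 0.01852948,  0.74921669,  0.66206572,  0.6060919
[... 241 characters left out ...]
 -0.26464115,  0.34109342],
       [-0.35553649, -0.58882818,  0.72586169,  0.54842345],
       [ 0.01694907,  0.77241365,  0.6348936 ,  0.69098155],
       [ 0.        ,  0.        ,  0.        ,  1.        ]])}
wrist {'fx': 302.5609470350989, 'fy': 302.5609470350989, 'cx': 279.32061244574135, 'cy': 206.96242801405864, 'k1': 0.015688066785027033, 'mount': array([[ 4.97195109e-06,  9.55201290e-01,  2.95956917e-01,
         7.74227117e-02],
       [ 9.99999851e-01, -1.66557919e-04,  5.20766299e-04,
        -1.42447769e-04],
       [ 5.46730609e-04,  2.95956870e-01, -9.55201148e-01,
        -1.42736152e-01],
       [ 0.00000000e+00,  0.00000000e+00,  0.00000000e+00,
         1.00000000e+00]])}
```

View pics/scene0.png

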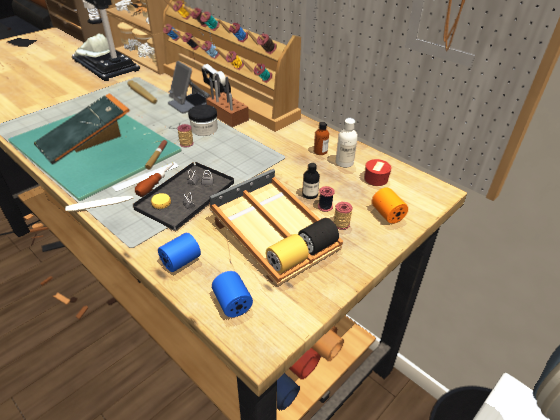

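View pics/side0.png

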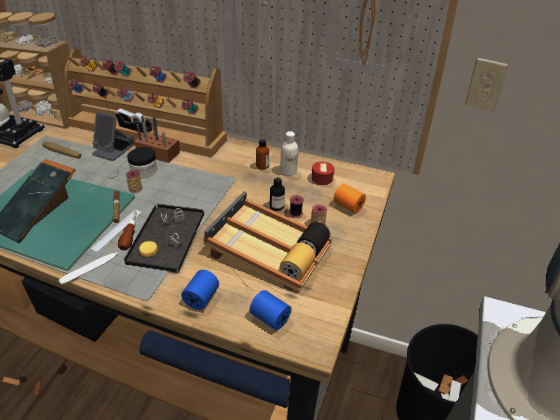

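View pics/wrist0.png

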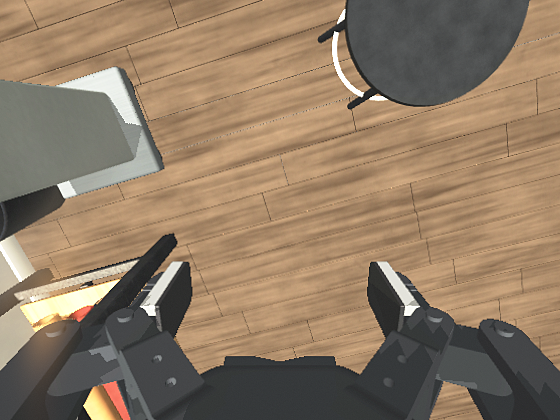

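Candidates in the scene picture for the brass roller are the yellow roller in the rack (287,253), blue rollers (179,252) and (231,294), an orange roller (389,206), and a small yellow disc (160,201). I choose (287,253). The black roller is at (318,236). Next is a close crop.

Run:
```python
import cv2
a=cv2.imread("pics/scene0.png")[150:290,195:365];cv2.imwrite("pics/sc1.png",cv2.resize(a,None,fx=4.2,fy=4.2,interpolation=cv2.INTER_CUBIC))
a=cv2.imread("pics/side0.png")[165:295,190:350];cv2.imwrite("pics/si1.png",cv2.resize(a,None,fx=4.5,fy=4.5,interpolation=cv2.INTER_CUBIC))
```

```text
(no output)
```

View pics/sc1.png

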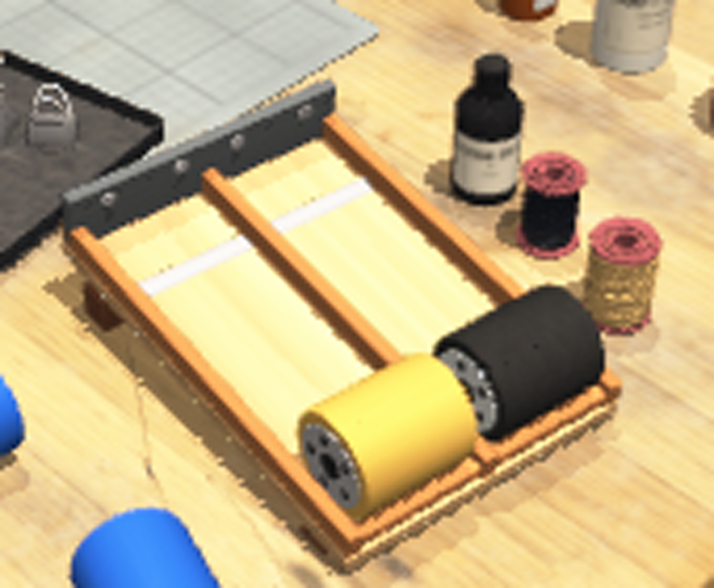

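View pics/si1.png

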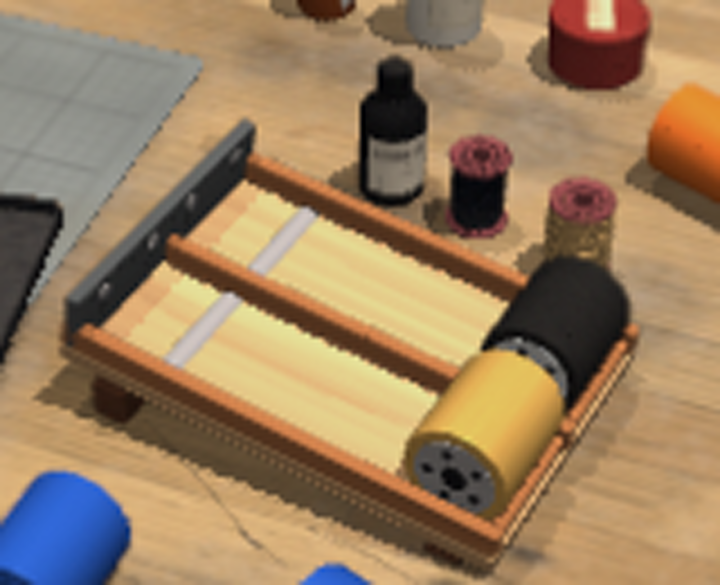

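```bash
cat > h.py <<'E'
import numpy as np, cv2
from cell import *
from scipy.optimize import least_squares
def proj(n,P,T=None):
    c=get_calibration(n); T=c["T"] if T is None else T
    p=(np.atleast_2d(P)-T[:3,3])@T[:3,:3]
    u=np.c_[p[:,0]/-p[:,2],-p[:,1]/-p[:,2]]; r2=(u**2).sum(1,keepdims=True)
    u=u*(1+c["k1"]*r2)
    return u*[c["fx"],c["fy"]]+[c["cx"],c["cy"]]
def rackT(x,y,yaw,z=0.024,pitch=np.radians(6)):
    cy,sy=np.cos(yaw),np.sin(yaw);c,s=np.cos(pitch),np.sin(pitch)
    R=np.array([[cy,-sy,0],[sy,cy,0],[0,0,1]])@np.array([[c,0,-s],[0,1,0],[s,0,c]])
    T=np.eye(4);T[:3,:3]=R;T[:3,3]=[x,y,z];return T
E
cat > fit.py <<'E'
from h import *
pts={"stopL":(100,76,32),"stopR":(100,-76,32),"wL":(100,72,14),"wM":(100,0,14),"wR":(100,-72,14),"loL":(-110,76,14),"loR":(-110,-76,14),"ridL":(62,68,2),"ridR":(62,-68,2)}
obs={"scene":{"stopL":(68,203),"stopR":(335,90),"wL":(82,232),"wM":(210,175),"wR":(330,120),"loL":(350,548),"loR":(620,383),"ridR":(365,185),"ridL":(145,290)},
"side":{"stopL":(70,303),"stopR":(252,125),"wL":(90,330),"wM":(175,240),"wR":(255,160),"loL":(498,535),"loR":(634,332),"ridR":(310,212)}}
off={"scene":(195,150,4.2),"side":(190,165,4.5)}
def res(p,full=False):
    T=rackT(*p[:3]);out=[];nm=[]
    for c in obs:
        k=list(obs[c]);P=np.array([pts[i] for i in k])/1000@T[:3,:3].T+T[:3,3]
        o=np.array([obs[c][i] for i in k])/off[c][2]+off[c][:2]
        out.append(proj(c,P)-o);nm+= [c+i for i in k]
    r=np.vstack(out)
    return (nm,r) if full else r.ravel()
best=min((least_squares(res,[.55,-.1,a],loss="soft_l1") for a in np.arange(-3,3.2,.7)),key=lambda s:s.cost)
print(best.x,np.degrees(best.x[2]),best.cost)
for n,r in zip(*res(best.x,True)):print(n,r.round(1))
T=rackT(*best.x);np.save("T.npy",T)
for q in [(-.082,.036,.025),(-.082,-.036,.025),(.075,.036,.025)]:
    w=T[:3,:3]@q+T[:3,3];print(q,w.round(4),proj("scene",w).round(1),proj("side",w).round(1))
E
python3 fit.py
```

```text
[ 0.58762648 -0.12019999 -0.13811192] -7.913230331333005 17.14859843010211
scenestopL [-0.7  0.4]
scenestopR [ 0.2 -0.9]
scenewL [-1.9 -0.5]
scenewM [-1.1 -0.8]
scenewR [-0.7 -0.7]
sceneloL [-0.8 -0.5]
sceneloR [0.8 0.3]
sceneridR [ 0.2 -0.5]
sceneridL [-4.2  1.3]
sidestopL [2.9 0.5]
sidestopR [ 2.1 -0.4]
sidewL [-0.6 -0.3]
sidewM [-0.  -0.5]
sidewR [-0.1 -1. ]
sideloL [1.2 1.7]
sideloR [ 2.9 -1. ]
sideridR [ 1.2 -0.7]
(-0.082, 0.036, 0.025) [ 0.5092 -0.073   0.0403] [[286.5 254.5]] [[299.  262.1]]
(-0.082, -0.036, 0.025) [ 0.4993 -0.1443  0.0403] [[317.9 237.1]] [[314.7 239.9]]
(0.075, 0.036, 0.025) [ 0.6639 -0.0945  0.0567] [[235.8 201.1]] [[229.9 228.8]]
```

```bash
cat > go.py <<'E'
from h import *
T=np.load("T.npy")
def delta(q,yaw=True):
    s=sense();R=s["orientation"];w=T[:3,:3]@np.array(q)/1+T[:3,3]
    tx=-T[:3,0];
    a=np.degrees(np.arctan2(R[1,0],R[0,0]));b=np.degrees(np.arctan2(tx[1],tx[0]))
    turn=-(((b-a)+180)%360-180)
    rq=T[:3,:3].T@(s["eef_pos"]-T[:3,3])
    print("t",s["t"],"tcp",s["eef_pos"].round(4),"rack",(rq*1000).round(1),"target",w.round(4),"shift mm in tool",(R.T@(w-s["eef_pos"])*1000).round(1),"turn",round(turn,2),"F",s["force"].round(2),"open",round(s["opening"],4))
E
python3 - <<'E'
from go import *
delta([-.145,.036,.017])
def back(n,u,z):
    f=lambda p:(proj(n,[p[0],p[1],z])-u).ravel()
    return least_squares(f,[.5,0]).x.round(3)
for u in [(179,252),(231,294),(389,206),(287,253)]:print(u,back("scene",u,.025))
E
```

```text
t 0.15 tcp [0.1743 0.5999 0.2308] rack [-484.1  656.4  258.9] target [ 0.448  -0.0644  0.0258] shift mm in tool [-448.2 -561.5  205.6] turn -8.29 F [-0.67 -0.29  0.28] open 0.0854
(179, 252) [0.658 0.046]
(231, 294) [0.522 0.044]
(389, 206) [ 0.467 -0.326]
(287, 253) [ 0.521 -0.087]
```

Call:
drive_tool([
  [[1, -20, -25, 0, 0], [1, -25, -32, 0, 0], [1, -25, -32, 0, 0], [1, -25, -32, 0, 0], [1, -25, -32, 0, 0], [1, -25, -32, 0, 0], [1, -25, -32, 0, 0], [1, -25, -32, 0, 0]],
])

```text
t: 0.95
eef_pos: [0.2924, 0.3051, 0.2313]
orientation: [[-0.96, 0.279, 0.0], [0.279, 0.96, -0.0], [-0.0, 0.0, -1.0]]
force: [0.8, -0.2, 0.0]
opening: 0.0
```

Call:
drive_tool([
  [[1, -25, -32, 0, 0], [1, -25, -32, 0, 0], [1, -25, -32, 0, 0], [1, -25, -32, 0, 0], [1, -25, -32, 0, 0], [1, -25, -32, 0, 0], [1, -25, -32, 0, 0], [1, -25, -32, 0, 0]],
])

```text
t: 1.75
eef_pos: [0.413, 0.0033, 0.2313]
orientation: [[-0.96, 0.279, 0.0], [0.279, 0.96, 0.0], [-0.0, 0.0, -1.0]]
force: [1.0, 0.0, -0.5]
opening: -0.0001
```

Call:
drive_tool([
  [[1, -25, -32, 0, 0], [1, -20, -25, 0, 0], [1, 0, 0, 0, -4], [1, 0, 0, 0, -4.3], [1, 0, 0, 0, 0]],
])

```text
t: 2.25
eef_pos: [0.44, -0.0625, 0.2311]
orientation: [[-0.991, 0.137, -0.0], [0.137, 0.991, 0.0], [0.0, 0.0, -1.0]]
force: [-1.1, 0.2, 0.5]
opening: 0.0002
```

Run:
```python
from go import *
delta([-.145,.036,.017]);delta([-.145,.036,.06])
```

```text
t 2.25 tcp [ 0.44   -0.0625  0.2311] rack [-131.7   36.8  222.1] target [ 0.448  -0.0644  0.0258] shift mm in tool [ -8.3  -0.8 205.4] turn 0.06 F [-1.05  0.18  0.47] open 0.0002
t 2.25 tcp [ 0.44   -0.0625  0.2311] rack [-131.7   36.8  222.1] target [ 0.4435 -0.0638  0.0685] shift mm in tool [ -3.8  -0.8 162.6] turn 0.06 F [-1.05  0.18  0.47] open 0.0002
```

Call:
drive_tool([
  [[1, 0, -1, 35, 0], [1, 0, 0, 40, 0], [1, 0, 0, 35, 0], [1, 0, 0, 30, 0], [1, 0, 0, 20, 0], [1, 0, 0, 0, 0], [1, 0, 0, 0, 0]],
])

```text
t: 2.95
eef_pos: [0.44, -0.0631, 0.0716]
orientation: [[-0.99, 0.138, -0.001], [0.138, 0.99, 0.0], [0.001, 0.0, -1.0]]
force: [-0.8, -0.2, -0.2]
opening: -0.0
```

Run:
```python
from go import *
delta([-.145,.036,.017])
for n in("scene","side","wrist"):
    im=camera(n)[:,:,::-1]
    if n=="scene": im=cv2.resize(im[120:320,180:400],None,fx=2.8,fy=2.8)
    if n=="side": im=cv2.resize(im[140:320,180:400],None,fx=2.8,fy=2.8)
    cv2.imwrite(f"pics/{n}2.png",im)
```

```text
t 2.95 tcp [ 0.44   -0.0631  0.0716] rack [-148.3   36.2   63.5] target [ 0.448  -0.0644  0.0258] shift mm in tool [-8.2 -0.2 45.9] turn -0.04 F [-0.83 -0.15 -0.16] open -0.0
```

View pics/scene2.png

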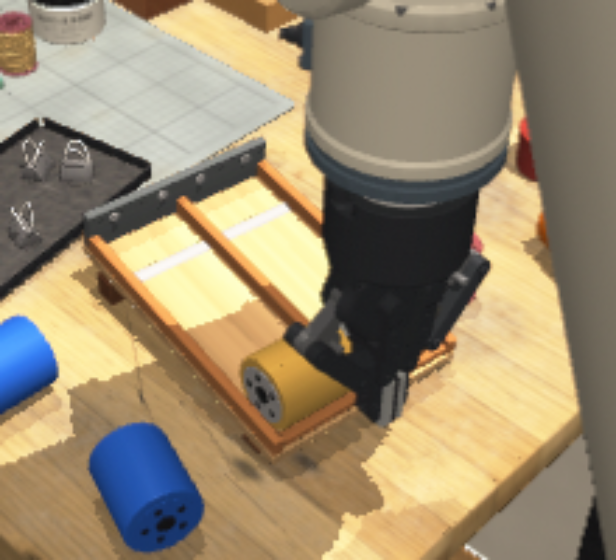

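View pics/side2.png

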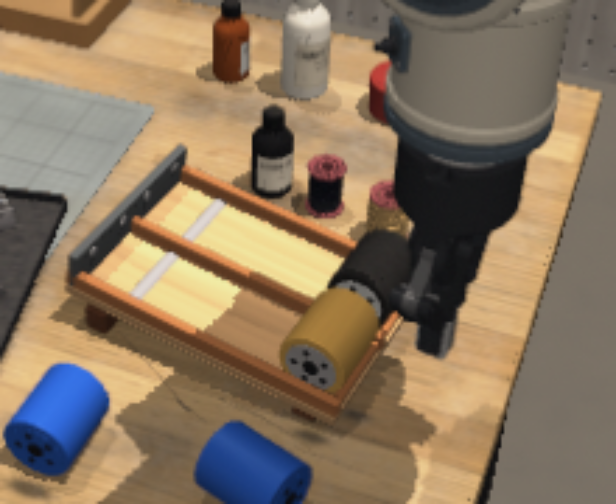

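View pics/wrist2.png

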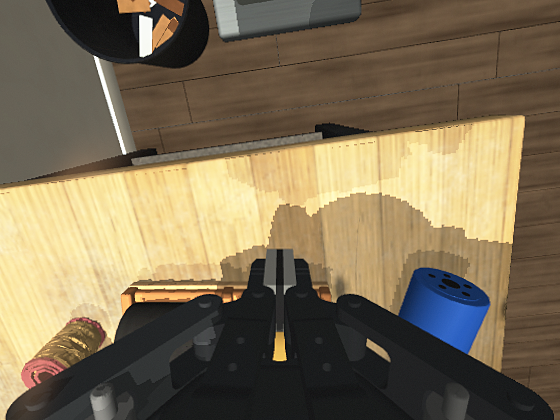

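Run:
```python
from go import *
s=sense();R=s["orientation"];p=s["eef_pos"]
for n,off in(("scene",(180,120)),("side",(180,140))):
    im=cv2.imread(f"pics/{n}2.png")
    for y in(-60,-50,-40,-15,15,40,50,60):
        for z in(-80,-60,-40,-20,0):
            u=(proj(n,p+R@np.array([0,y,z])/1000)[0]-off)*2.8
            cv2.circle(im,tuple(int(v) for v in u),3,(0,0,255) if z==-60 else (0,255,0) if z==-40 else (255,255,0),-1)
    cv2.imwrite(f"pics/{n}3.png",im)
```

```text
(no output)
```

View pics/scene3.png

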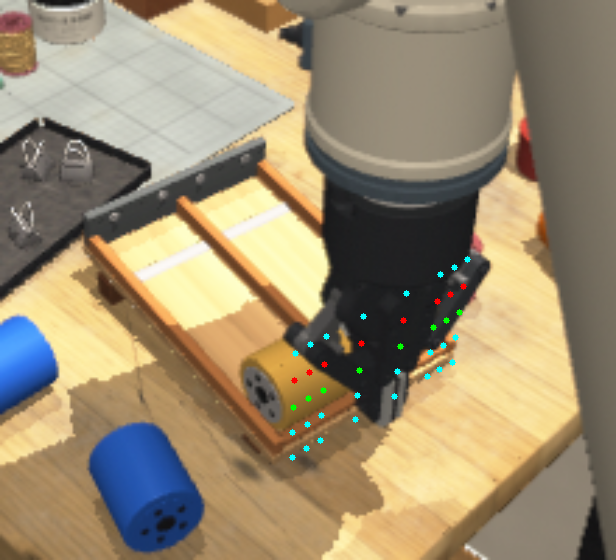

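View pics/side3.png

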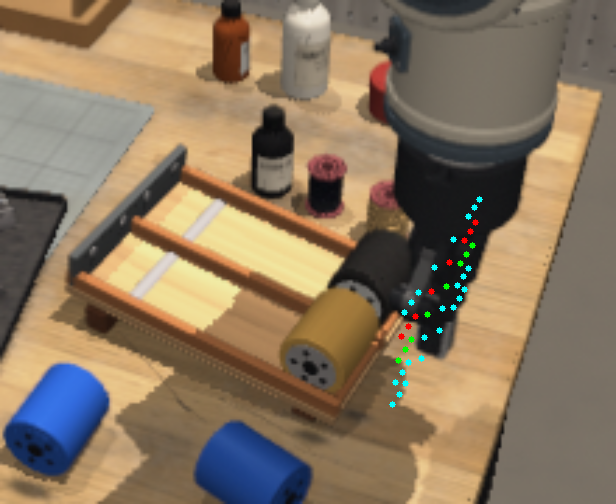

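The tips hang clear just below the sill, in line with the brass roller, which is in the left gutter at crop (310,365) of the side picture. The finger links pass more than 20 mm above the black roller. I'll lower the tips and approach.

Call:
drive_tool([
  [[1, 0, 0, 20, 0], [1, 0, 0, 16, 0], [1, 0, 0, 10, 0], [1, -8, 0, 0, 0], [1, -10, 0, -1, 0], [1, -6, 0, -0.6, 0], [1, 0, 0, 0, 0]],
])

```text
t: 3.8
eef_pos: [0.4656, -0.067, 0.0276]
orientation: [[-0.991, 0.137, 0.003], [0.137, 0.991, -0.001], [-0.003, -0.0, -1.0]]
force: [0.1, -1.3, -0.4]
opening: -0.0001
```

Run:
```python
from go import *
delta([-.118,.036,.017])
im=camera("side")[:,:,::-1]
cv2.imwrite(f"pics/side4.png",cv2.resize(im[140:320,180:400],None,fx=2.8,fy=2.8))
```

```text
t 3.8 tcp [ 0.4656 -0.067   0.0276] rack [-127.1   35.9   17. ] target [ 0.4746 -0.0681  0.0286] shift mm in tool [-9.1  0.1 -0.9] turn 0.01 F [ 0.06 -1.33 -0.39] open -0.0001
```

View pics/side4.png

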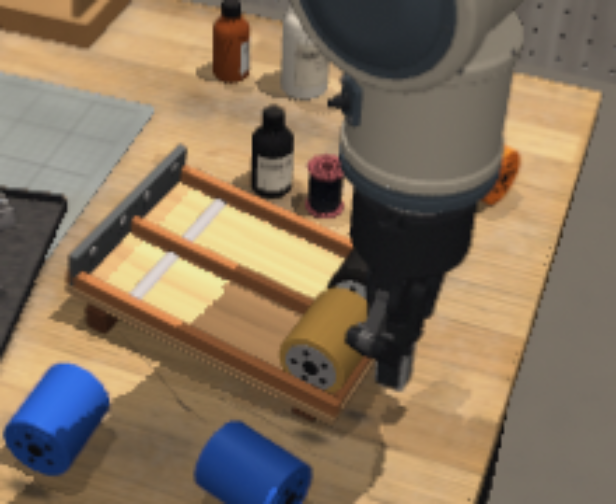

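The tips are just behind the roller at gutter height. Now the push.

Call:
drive_tool([
  [[1, -3, 0, -0.3, 0], [1, -3, 0, -0.3, 0], [1, -3, 0, -0.3, 0], [1, -4, 0, -0.4, 0], [1, -4, 0, -0.4, 0], [1, -4, 0, -0.4, 0], [1, -4, 0, -0.4, 0], [1, -4, 0, -0.4, 0]],
])

```text
t: 4.65
eef_pos: [0.4927, -0.0706, 0.0298]
orientation: [[-0.991, 0.137, -0.0], [0.137, 0.991, 0.0], [0.0, 0.0, -1.0]]
force: [-1.2, 0.6, 0.2]
opening: -0.0
```

Run:
```python
from go import *
delta([.039,.036,.017])
im=camera("side")[:,:,::-1]
cv2.imwrite(f"pics/side5.png",cv2.resize(im[140:320,180:400],None,fx=2.8,fy=2.8))
```

```text
t 4.65 tcp [ 0.4927 -0.0706  0.0298] rack [-99.7  36.1  16.3] target [ 0.6292 -0.0896  0.045 ] shift mm in tool [-1.378e+02 -1.000e-01 -1.520e+01] turn 0.01 F [-1.16  0.55  0.22] open -0.0
```

View pics/side5.png

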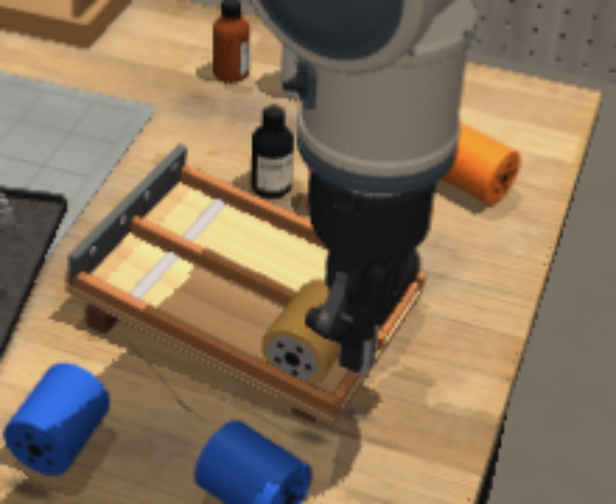

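The roller has left the sill (its end is now at crop (293,357)) and the push force is about 1 N. I'll continue.

Call:
drive_tool([
  [[1, -5, 0, -0.5, 0], [1, -5, 0, -0.5, 0], [1, -5, 0, -0.5, 0], [1, -5, 0, -0.5, 0], [1, -5, 0, -0.6, 0], [1, -5, 0, -0.5, 0], [1, -5, 0, -0.5, 0], [1, -5, 0, -0.5, 0]],
])

```text
t: 5.5
eef_pos: [0.5325, -0.0761, 0.0339]
orientation: [[-0.991, 0.138, -0.0], [0.138, 0.991, -0.0], [0.0, -0.0, -1.0]]
force: [-0.6, -0.3, 1.0]
opening: 0.0
```

Call:
drive_tool([
  [[1, -5, 0, -0.5, 0], [1, -5, 0, -0.5, 0], [1, -5, 0, -0.5, 0], [1, -5, 0, -0.6, 0], [1, -5, 0, -0.6, 0], [1, -5, 0, -0.5, 0], [1, -4, 0, -0.4, 0], [1, -4, 0, -0.4, 0]],
])

```text
t: 6.3
eef_pos: [0.57, -0.0813, 0.0379]
orientation: [[-0.99, 0.138, -0.0], [0.138, 0.99, 0.0], [0.0, 0.0, -1.0]]
force: [-1.2, 0.5, -0.6]
opening: 0.0001
```

Run:
```python
from go import *
delta([.039,.036,.017])
for n in ("side","scene"):
  im=camera(n)[:,:,::-1]
  cv2.imwrite(f"pics/{n}6.png",cv2.resize(im[140:320,180:400],None,fx=2.8,fy=2.8))
```

```text
t 6.3 tcp [ 0.57   -0.0813  0.0379] rack [-21.2  36.1  16.2] target [ 0.6292 -0.0896  0.045 ] shift mm in tool [-59.8  -0.1  -7.1] turn 0.01 F [-1.23  0.46 -0.63] open 0.0001
```

View pics/side6.png

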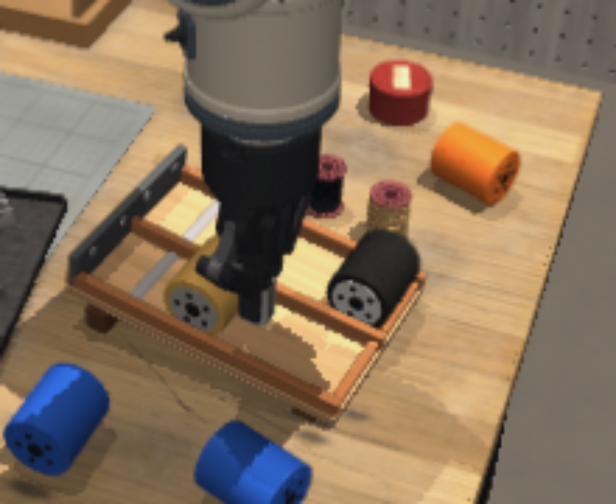

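View pics/scene6.png

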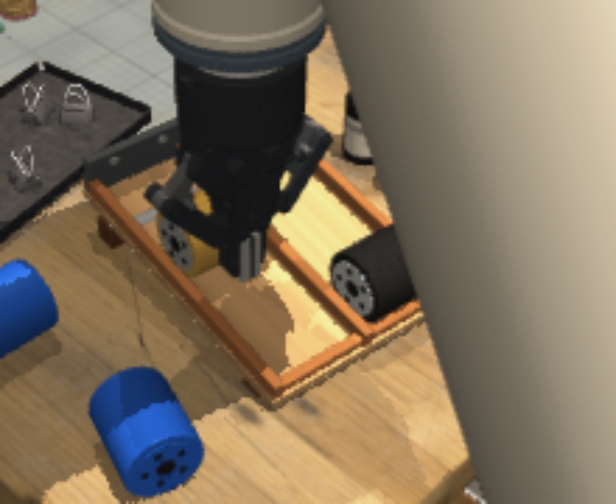

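The roller is square in the gutter, about 45 mm below the ridge, and the black roller and reels are untouched. I'll push more slowly to the ridge.

Call:
drive_tool([
  [[1, -4, 0, -0.4, 0], [1, -4, 0, -0.4, 0], [1, -4, 0, -0.4, 0], [1, -4, 0, -0.4, 0], [1, -4, 0, -0.4, 0], [1, -4, 0, -0.4, 0], [1, -4, 0, -0.4, 0], [1, -3, 0, -0.3, 0]],
])

```text
t: 7.2
eef_pos: [0.6009, -0.0856, 0.041]
orientation: [[-0.99, 0.138, 0.0], [0.138, 0.99, -0.0], [-0.0, -0.0, -1.0]]
force: [-1.0, 0.8, 0.3]
opening: -0.0003
```

Call:
drive_tool([
  [[1, -3, 0, -0.3, 0], [1, -3, 0, -0.3, 0], [1, -3, 0, -0.3, 0], [1, -3, 0, -0.4, 0]],
])

```text
t: 7.6
eef_pos: [0.6121, -0.0871, 0.0422]
orientation: [[-0.991, 0.137, -0.001], [0.137, 0.991, 0.0], [0.001, 0.0, -1.0]]
force: [-3.2, 0.8, 2.8]
opening: 0.0002
```

Run:
```python
from go import *
delta([.039,.036,.017])
for q in (.045,.055,.065,.075):
    w=T[:3,:3]@[q,.065,.025]+T[:3,3]; print(q,((proj("side",w)[0]-(180,140))*2.8).round(0),((proj("scene",w)[0]-(180,140))*2.8).round(0))
for n in ("side","scene"):
  im=camera(n)[:,:,::-1]
  cv2.imwrite(f"pics/{n}7.png",cv2.resize(im[140:320,180:400],None,fx=2.8,fy=2.8))
```

```text
t 7.6 tcp [ 0.6121 -0.0871  0.0422] rack [21.4 36.1 16.1] target [ 0.6292 -0.0896  0.045 ] shift mm in tool [-17.4  -0.1  -2.8] turn 0.01 F [-3.17  0.79  2.85] open 0.0002
0.045 [154. 290.] [145. 215.]
0.055 [141. 284.] [136. 206.]
0.065 [129. 278.] [128. 197.]
0.075 [118. 272.] [120. 188.]
```

View pics/side7.png

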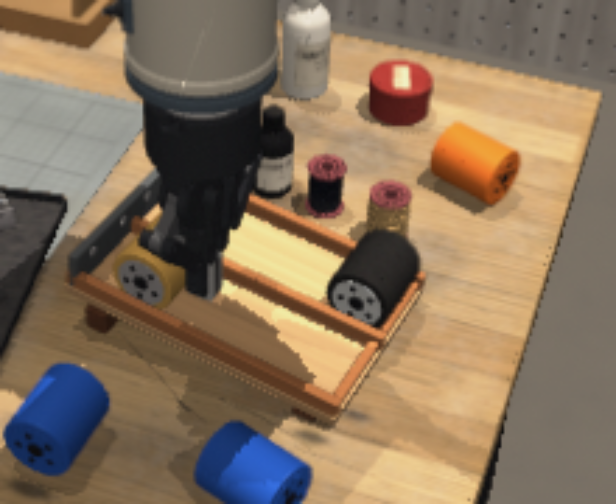

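View pics/scene7.png

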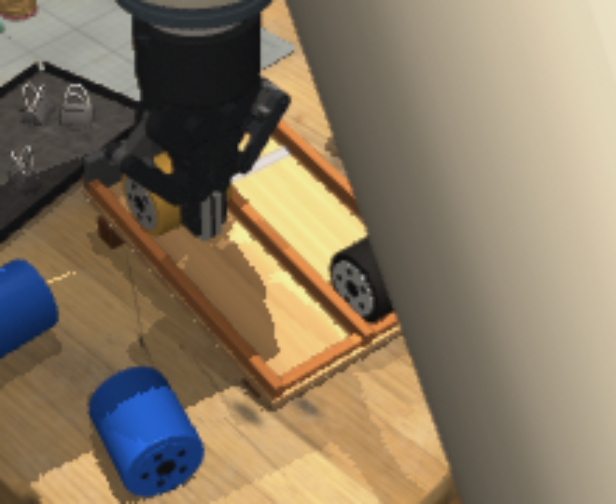

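The roller is at the ridge foot (about x = 55 mm) and the force has risen to about 4 N. I'll go gently over it.

Call:
drive_tool([
  [[1, -2.5, 0, -0.3, 0], [1, -2.5, 0, -0.3, 0], [1, -2, 0, -0.2, 0]],
])

```text
t: 8.0
eef_pos: [0.6197, -0.0883, 0.0432]
orientation: [[-0.991, 0.138, 0.0], [0.138, 0.991, -0.0], [-0.0, -0.0, -1.0]]
force: [-0.7, -0.4, 0.7]
opening: -0.0
```

Call:
drive_tool([
  [[1, -2, 0, -0.2, 0], [1, -2, 0, -0.2, 0], [1, -1.5, 0, -0.2, 0], [1, 0, 0, 0, 0]],
])

```text
t: 8.4
eef_pos: [0.6251, -0.089, 0.0437]
orientation: [[-0.991, 0.137, 0.0], [0.137, 0.991, -0.0], [-0.0, -0.0, -1.0]]
force: [-0.6, -0.4, -0.1]
opening: -0.0002
```

Run:
```python
from go import *
delta([.039,.036,.017])
for n in ("side","scene"):
  im=camera(n)[:,:,::-1]
  cv2.imwrite(f"pics/{n}8.png",cv2.resize(im[160:280,190:330],None,fx=4.2,fy=4.2,interpolation=cv2.INTER_CUBIC))
```

```text
t 8.4 tcp [ 0.6251 -0.089   0.0437] rack [34.7 36.1 16.2] target [ 0.6292 -0.0896  0.045 ] shift mm in tool [-4.2 -0.1 -1.3] turn 0.01 F [-0.63 -0.39 -0.11] open -0.0002
```

View pics/side8.png

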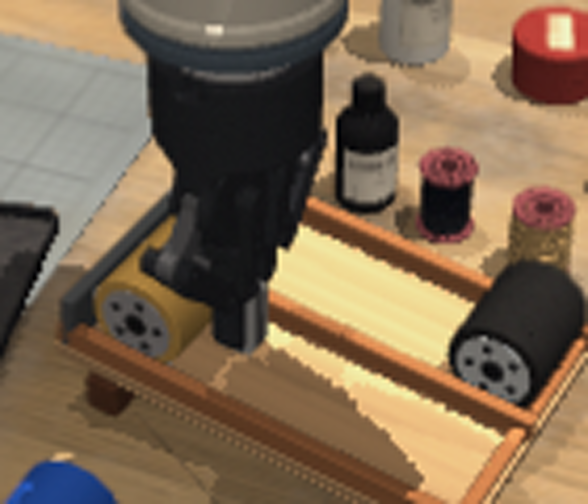

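View pics/scene8.png

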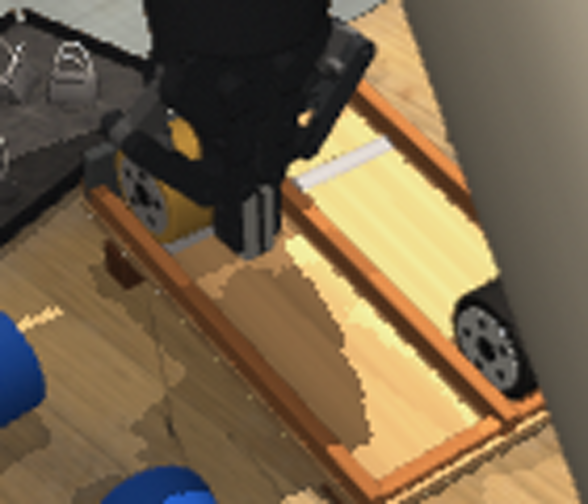

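The ridge now shows behind the roller at (190,240) in the scene crop, and the roller rests at the stop. The force has dropped to about zero. I'll back the hand off.

Call:
drive_tool([
  [[1, 3, 0, 0, 0], [1, 6, 0, 0, 0], [1, 10, 0, -1, 0], [1, 15, 0, -2, 0], [1, 10, 0, -15, 0], [1, 5, 0, -30, 0], [1, 0, 0, -40, 0], [1, 0, 0, -40, 0]],
])

```text
t: 9.3
eef_pos: [0.5747, -0.0819, 0.1728]
orientation: [[-0.99, 0.138, -0.001], [0.138, 0.99, 0.0], [0.001, 0.0, -1.0]]
force: [0.6, 0.6, -0.5]
opening: -0.0002
```

Call:
drive_tool([
  [[1, 20, 15, -20, 0], [1, 35, 30, 0, 0], [1, 35, 30, 0, 0], [1, 30, 35, 0, 0], [1, 20, 40, 0, 0], [1, 0, 40, 0, 0], [1, 0, 30, 0, 0], [1, 0, 0, 0, 0]],
])

```text
t: 10.1
eef_pos: [0.4671, 0.1578, 0.1917]
orientation: [[-0.991, 0.135, 0.001], [0.135, 0.991, 0.001], [-0.001, 0.001, -1.0]]
force: [0.4, 0.5, -0.3]
opening: 0.0003
```

Run:
```python
from go import *
delta([.039,.036,.017])
for q in (.065,.070,.075,.08):
    w=T[:3,:3]@[q,.065,.025]+T[:3,3]; print(q,((proj("side",w)[0]-(190,160))*4.2).round(0),((proj("scene",w)[0]-(190,160))*4.2).round(0))
for n in ("side","scene"):
  im=camera(n)[:,:,::-1]
  cv2.imwrite(f"pics/{n}9.png",cv2.resize(im[160:290,190:360],None,fx=4.2,fy=4.2,interpolation=cv2.INTER_CUBIC))
```

```text
t 10.1 tcp [0.4671 0.1578 0.1917] rack [-139.2  258.7  183.3] target [ 0.6292 -0.0896  0.045 ] shift mm in tool [-193.8 -223.5  146.7] turn 0.18 F [ 0.4   0.54 -0.33] open 0.0003
0.065 [152. 333.] [150. 211.]
0.07 [143. 329.] [144. 204.]
0.075 [134. 325.] [138. 198.]
0.08 [125. 320.] [132. 191.]
```

View pics/side9.png

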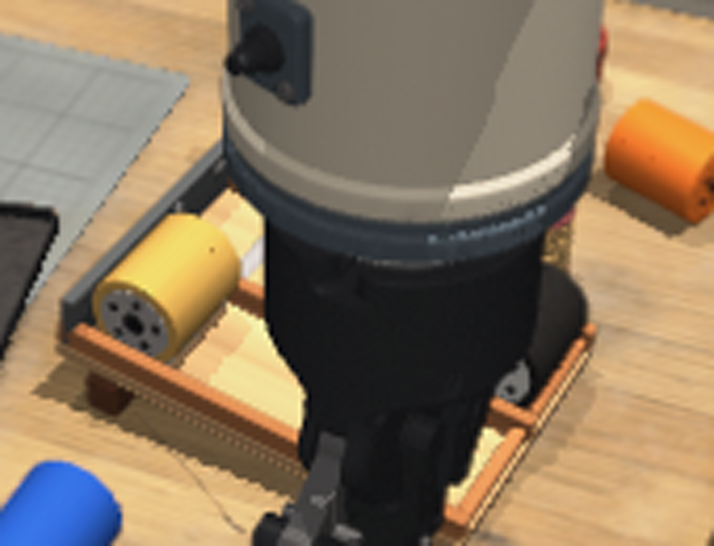

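View pics/scene9.png

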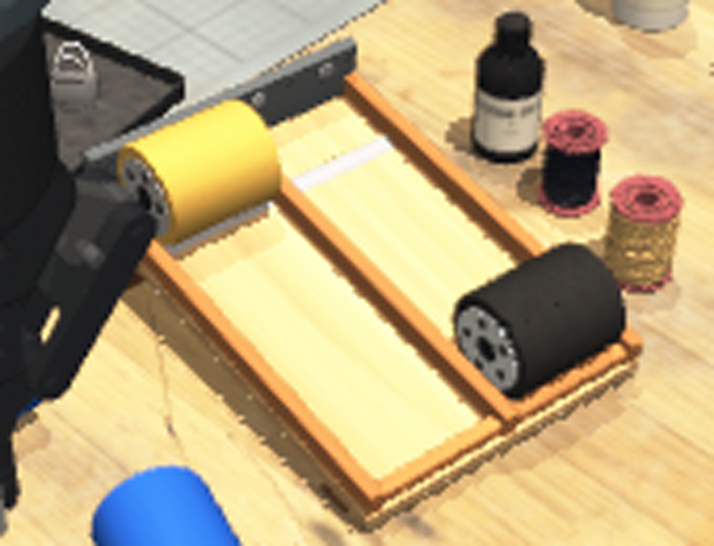

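The side picture shows the roller's end at (134,323), matching the prediction of (134,325) for x = 75 mm. It is square, seated and not rolling back. The black roller, reels and bottle stand as before, and the hand is clear.

Run:
```python
from cell import *
s=sense();print(s["t"],s["force"],abs(s["qvel"]).max())
print(finish_job())
```

```text
10.2 [ 0.9804708  -0.02400648  1.07045956] 1.8091343440917038
the job is handed in; nothing more can be done
None
```

I pushed the brass roller up the left gutter with the shut fingertips and over the ridge until it dropped into the seat against the stop. I then backed the hand away, raised it clear and handed the job in at 10.2 s. The job reports no verdict.

- **Push force:** the highest reading at the end of a move was about 4 N, at the foot of the ridge. I did not sample the force within moves.
- **Brass roller:** in the last side picture its end face is at pixel (134,323), against (134,325) predicted for x = 75 mm. It looked square and stayed put after the hand had left.
- **Bystanders:** the black roller, reels and bottle looked unmoved in the last scene picture. I judged this by eye and did not measure it.
- **Disagreements:** the rack pose fit was off by up to about 3 pixels at some corners. One ridge point was off by 4 pixels because a wall hid it. Neither affected the push.

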